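# Fit the column jacket on the analyser's column station

## Robot

A 6-joint arm with a two-finger parallel gripper is mounted at the origin on the work surface. World frame = base frame: x ahead of the robot, y to its left, z up, the work surface at z = 0. Lengths are in mm, angles in rad, forces in N, time in s.
With the tool pointing down it reaches from about 300 to 775 mm from the base axis. Payload 14.6 kg.
Tool frame: the origin (TCP) lies midway between the tips of the shut fingers; the grasp point (between the pads) lies grasp_offset behind it (grasp_offset is the distance from the TCP to the grasp point, in mm); z points along the fingers, y is the line along which they close (so a half turn about z gives the same grasp; the last joint's range is limited). The gripper opens to 94 mm and grips with 3 to 60 N. Pads are 16 mm wide; open, the fingers measure 119 mm over their backs; the gripper's body (75 mm by 177 mm) begins 78 mm behind the grasp point.
Start: joints at [1.088, 0.3, 1.521, -0, 1.321, -0.067], TCP at [222.153, 503.127, 205.446] pointing down, gripper open.
Joint ranges: [-3.03, 3.03], [-0.79, 2.21], [0.23, 2.52], [-1.04, 4.18], [0, 3.07], [-2.55, 2.55]. Speed limits (rad/s): [2.22, 2.22, 2.57, 3.14, 3.14, 3.14].

## Interface

Orientations are given as [roll, pitch, yaw] about the fixed x, y, z axes, in that order (R = Rz(yaw) Ry(pitch) Rx(roll)).
In Python, from cell import * gives the robot as it stands. The module is installed in compiled form; this text tells all that it offers.
- The arm moves only by the shell command python3 -m jog 'ROWS' [FORCE]. ROWS is JSON, a list of rows, each a list of 3 entries, a list of its own where there are three numbers: the finger opening in mm, from 0 to 94, then the shift along the tool's x, y, z in units of 50 mm (1.0 is 50 mm), then the turn about the tool's z in units of 180 degrees (1.0 is 180 degrees). In form: [[fingers, [dx, dy, dz], twist], ...]. A call has 1 to 20 rows; each row shifts and turns the commanded pose from where the row before left it, along the tool's axes as they then stand; what a row does not reach is not made up. A row lasts 1/10 s, in which the tool goes at most 50 mm and 8.59 degrees, less where a joint would pass 70% of its speed; a pose out of reach is approached as far as the arm can. A call with a number of a shift or a turn outside -1 to 1 is refused whole. A call with a gripper value outside its range is refused whole. The fingers move at their own pace and stop on an object; FORCE is the grip in N (left out, the last holds). Time passes only in rows, so rows that do not move let the fingers close. It gives the time, the measured TCP pose, the force, the opening and the grip force at its end, in the units of the state.
- read_state(): the state, without advancing time (a new reading comes with each control period).
- camera(name): name is "scene" or "side" or "wrist"; returns the picture (480x640x3 uint8, red, green, blue); there is no depth.
- calibration(name): a dict with "mtx" (3x3 intrinsics, pixels), "distortion" ([k1, k2, p1, p2, k3] as OpenCV has them; the pictures are not rectified), "cam_to_world" (4x4, takes a point from camera to world coordinates); the wrist camera has in their place "hand_eye" (4x4, takes a point from camera to tool coordinates, whose origin is the TCP and whose axes are the flange's). Camera axes: x right, y down, z forward; pixel columns grow to the right and rows downward; lengths in mm; the calibration is good to about 2 mm. A picture is of the moment at which its call begins: read the wrist's pose just before it. calibration takes no time and is no camera call.
- sign_off(): hands the job in; it is judged then, once.
Trained networks look in the newest picture that a camera, given by its name, has taken for a name from the list of things; names that differ only in an ending like _2 or _b are one class to them, and where a whole thing is asked for, a point or a joint stands for the part that bears it (a point fixed in the world has none). Each returns a list of dicts, best first, with "conf" (0 to 1); they miss things now and then, are a little off and sometimes report something else, mostly with a low value. They report only what shows in the picture. A call takes as long as a camera call. They do not tell look-alikes from the thing itself.
- regions_of(camera, query): "pixels" (480x640 bool, what is visible of it) and "rect" ([centre column, centre row, width, height] in pixels, round what is visible of it).
The state is a dict: "clock": time; "joints": joint angles; "qd": joint speeds; "effort": joint torques, N m; "eef_pos": TCP position; "eef_rot": TCP orientation; "wrist_force": force on the tool from outside, world axes, zero at the start; "moment": the same for the moment, N m; "finger_gap": finger opening in mm; "finger_force": force on a finger pad.
Only numpy, scipy, OpenCV 4.12 (cv2) and the standard library are available. Lean on these libraries where they do the work, as an engineer would, in place of code of your own. Each camera call takes 0.05 s, during which the arm holds its last target. There are 200 camera calls.

## Task

Take the orange column jacket out of its grey holder and stand it upright on the green mat, letting go, so that you can take a fresh hold around its outside. Then slide it over the steel column and lower it in your grip all the way down onto the white base, without letting it drop, and let go. Last, swing the retaining arm by its red knob fully over the top, leaving the bottle, the jar and the slide box undisturbed.

Things in the scene. Friction and masses are not known exactly. Their poses are not given: they have to be found in the camera images.
- jacket: Orange plastic tube open at both ends, outer diameter 60, bore 44, wall 8, length 100 mm, about 0.2 kg, either end may be up. It starts upright in the holder's pocket, its top 2 mm below the holder's top. Origin: centre of its lower end; z along its axis, up.
- holder: Fixed grey block 98 x 98 x 114 mm high, with a 68 mm square pocket, floor 12 mm above the bench. Its -x wall has a finger notch 46 mm wide, open outwards, from the top down to 56 mm above the bench; the other walls are whole. So the jacket can only be pinched there by its wall (one finger in the bore), 26 mm from the axis towards -x. Origin: centre of the underside.
- mat: Fixed green mat lying on the bench, 120 x 120 mm, 3 mm thick. Origin: centre of the underside.
- column_seat (a point): Foot of the upright steel column, on its axis, on top of the fixed white base plate (210 x 100 mm, 20 mm thick): the jacket's lower end rests here. The column is 40 mm in diameter and 108 mm high above this point; its top 20 mm tapers to 26 mm. +x points to the post of the retaining arm, 95 mm away (diameter 26 mm, top 129 mm above this point); z up.
- retainer (a joint): Grey retaining arm, hinged about the vertical axis of its post (rad). 0 = closed: it points over the column, 6 mm above the column's top and 14 mm above the seated jacket. Positive = swung open, clockwise seen from above, towards column_seat's +y side; limit 2.0. Starts 1.4 to 1.8; slight friction, stays where it is left.
- knob_top (a point): Centre of the top of the red upright knob on the retaining arm, 95 mm from the hinge axis; diameter 18 mm, its upper 40 mm free to grip or push. With the arm closed it is straight above the column. z up; its -x points from the post to the knob.
- bottle: Bystander: white bottle with blue cap, diameter 60, 140 mm high, standing loose. Origin: centre of the underside.
- jar: Bystander: amber jar with black cap, diameter 64, 85 mm high, standing loose. Origin: centre of the underside.
- slidebox: Bystander: blue slide box 70 x 90 mm, 35 mm high, lying loose. Origin: centre of the underside.
There are look-alikes about, which are no part of the job. Of the things shaped like the mat, the green one is meant.

How it is judged (in metres and radians):
On the way, in this order (a step that is already met when the one before it is completed fails the run):
1. the jacket stands upright on the green mat, let go (z of jacket in the frame of mat below 0.007 m and horizontal distance between jacket and mat below 0.06 m and angle between jacket's own z axis and vertical below 0.05 rad and contact force between the fingers and jacket below 0.05 N and linear speed of jacket below 0.02 m/s), for 0.2 s.
2. the jacket is fully down on the column, let go, the retaining arm still clear of it (z of jacket in the frame of column_seat below 0.004 m and horizontal distance between jacket and column_seat below 0.005 m and angle between jacket's own z axis and vertical below 0.05 rad and contact force between the fingers and jacket below 0.05 N and linear speed of jacket below 0.02 m/s and value of joint retainer above 0.5 rad), for 0.2 s.
At the end, for the whole second after the job is handed in: The jacket stands upright over the column, its lower end within 4 mm of the base and its axis within 5 mm of the column's, tilt under 0.05 rad, at rest and released; the retaining arm is closed over it (joint below 0.12 rad) and still (z of jacket in the frame of column_seat below 0.004 m and horizontal distance between jacket and column_seat below 0.005 m and angle between jacket's own z axis and vertical below 0.05 rad and contact force between the fingers and jacket below 0.05 N and linear speed of jacket below 0.02 m/s and value of joint retainer below 0.12 rad and velocity of joint retainer between -0.05 and 0.05 rad/s); the robot touches nothing.
It fails at once if the jacket is let go over the column more than 12 mm above its seat (dropped) (horizontal distance between jacket and column_seat below 0.015 m and z of jacket in the frame of column_seat above 0.012 m and contact force between the fingers and jacket below 0.02 N).
It fails at once if the bottle, jar or slide box is moved by more than 30 mm or tipped (distance of any of bottle, jar, slidebox from where it was at the start of the episode above 0.03 m or angle between any of bottle, jar, slidebox's own z axis and vertical above 0.3 rad).
It also fails if it takes over 72 s, if anything falls off the work surface, if the arm or the gripper's body presses on something with over 40 N, if the wrist force passes 120 N, or if a joint passes its speed limit or range.

## Working session

There is one attempt and no reset: what is moved stays moved. The work goes in short steps, Python scripts to look and compute and a shell command to move; the robot and the scene stay as the last step left them, time stands still between calls to the robot, and variables do not carry over. Pictures are saved under pics/ and viewed, at most 10 in all, crops included, and the job is handed in when it is done.

```bash
mkdir -p pics
cat > h.py <<'E'
import numpy as np, cv2
from cell import *
from scipy.spatial.transform import Rotation as R
def shot(n,f=None):
    im=camera(n)
    if f: cv2.imwrite('pics/'+f,im[:,:,::-1])
    return im
def T_tool():
    s=read_state(); T=np.eye(4); T[:3,:3]=R.from_euler('xyz',s['eef_rot']).as_matrix(); T[:3,3]=s['eef_pos']; return T
def cw(n):
    c=calibration(n)
    M=np.array(c['cam_to_world']) if n!='wrist' else T_tool()@np.array(c['hand_eye'])
    return np.array(c['mtx']),np.array(c['distortion']),M
def at_z(n,px,z,M=None):
    K,d,M0=cw(n); M=M0 if M is None else M
    p=cv2.undistortPoints(np.array(px,float).reshape(-1,1,2),K,d).reshape(-1,2)
    r=np.c_[p,np.ones(len(p))]@M[:3,:3].T
    return M[:3,3]+r*((z-M[2,3])/r[:,2])[:,None]
def proj(n,P,M=None):
    K,d,M0=cw(n); M=M0 if M is None else M
    Q=(np.array(P,float).reshape(-1,3)-M[:3,3])@M[:3,:3]
    return cv2.projectPoints(Q,np.zeros(3),np.zeros(3),K,d)[0].reshape(-1,2)
E
python3 - <<'E'
from h import *
print(read_state())
for n in('scene','side'):
    shot(n,n+'1.png'); print(n,np.round(cw(n)[2],2).tolist())
    for q in('jacket','holder','mat','column_seat','retainer','knob_top','bottle','jar','slidebox'):
        try: print(q,[(np.round(r['rect']).tolist(),round(r['conf'],2)) for r in regions_of(n,q)][:4])
        except Exception as e: print(q,e)
print(calibration('wrist'))
E
```

```text
{'clock': 0.0, 'joints': array([ 1.08843317e+00,  3.00485620e-01,  1.52157868e+00,  2.16430431e-05,
        1.32070344e+00, -6.66068733e-02]), 'qd': array([ 0.00121947, -0.00018682, -0.00039609,  0.00151209,  0.00016975,
       -0.00121672]), 'effort': array([ 9.89404543e-04, -5.31797469e+01, -3.52739453e+01,  7.08928448e-02,
        2.43160373e-02, -1.15025359e-04]), 'eef_pos': array([222.01373496, 502.91224278, 204.87938271]), 'eef_rot': array([-3.14042156e+00, -9.91281775e-05,  2.72583095e+00]), 'wrist_force': array([-0.09770934, -0.29098027, -0.00880323]), 'moment': array([ 0.0158631 , -0.02081238, -0.03747846]), 'finger_force': 0.0, 'finger_gap': 93.63809713544829}
scene [[0.49, 0.65, -0.59, 1207.27], [0.87, -0.38, 0.31, -311.95], [-0.02, -0.66, -0.75, 1025.68], [0.0, 0.0, 0.0, 1.0]]
jacket [([224.0, 309.0, 28.0, 26.0], 0.95), ([362.0, 343.0, 55.0, 55.0], 0.25)]
holder [([226.0, 326.0, 58.0, 78.0], 0.69)]
mat [([285.0, 278.0, 67.0, 57.0], 0.82), ([377.0, 188.0, 62.0, 42.0], 0.8), ([191.0, 270.0, 52.0, 45.0], 0.73), ([451.0, 331.0, 78.0, 60.0], 0.56)]
column_seat [([380.0, 255.0,
[... 813 characters left out ...]
ottle []
jar [([412.0, 295.0, 40.0, 51.0], 0.95)]
slidebox [([399.0, 261.0, 55.0, 52.0], 0.68)]
{'mtx': array([[398.68418031,   0.        , 319.04639725],
       [  0.        , 398.68418031, 238.48704244],
       [  0.        ,   0.        ,   1.        ]]), 'distortion': array([-0.02638486,  0.        ,  0.        ,  0.        ,  0.        ]), 'hand_eye': array([[ 3.31807048e-04, -9.67005687e-01, -2.54754571e-01,
         7.14707376e+01],
       [ 9.99999945e-01,  3.17904610e-04,  9.57449497e-05,
        -6.09669452e-01],
       [-1.15982583e-05, -2.54754589e-01,  9.67005739e-01,
        -1.80464458e+02],
       [ 0.00000000e+00,  0.00000000e+00,  0.00000000e+00,
         1.00000000e+00]])}
```

View pics/scene1.png

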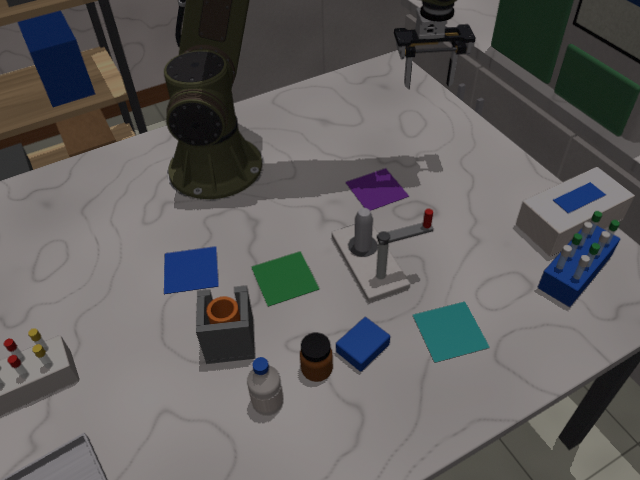

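View pics/side1.png

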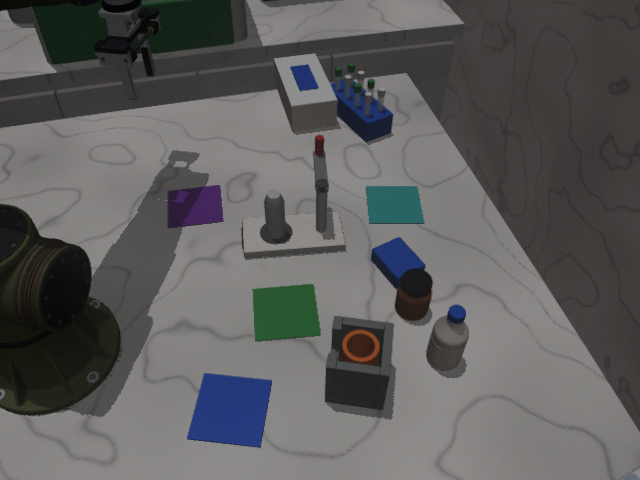

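The scene picture shows the jacket (orange) in the holder at (224,309). The green mat is at (285,278), with look-alike mats in blue (191,270), purple (377,188) and teal (451,331). The column is at (363,235) and the post at (382,255), with the red knob at (428,218). The bottle is at (264,386), the jar at (316,355) and the slide box at (363,343). The side picture shows the same layout: mat (286,312), holder (360,360), notch facing left towards the robot. I choose the one orange tube and the green mat.

```bash
cat > m1.py <<'E'
from h import *
import cell
print('go',[ (k,getattr(cell,k)) for k in dir(cell) if 'off' in k.lower()])
def ctr(m): 
    c,_=cv2.findContours(m.astype(np.uint8),0,1); return max(c,key=cv2.contourArea)
for n in('scene','side'):
    im=shot(n); hsv=cv2.cvtColor(im,cv2.COLOR_RGB2HSV); H,S,V=cv2.split(hsv)
    g=(H>50)&(H<75)&(S>120)&(V>60)
    g[:240]&=False
    c=ctr(g); w=at_z(n,c.reshape(-1,2),3)[:,:2].astype(np.float32); print(n,'mat',cv2.minAreaRect(w))
    j=regions_of(n,'jacket')[0]['pixels']; c=ctr(j); w=at_z(n,c.reshape(-1,2),112)[:,:2].astype(np.float32)
    print(' jacket top',cv2.minEnclosingCircle(w), cv2.fitEllipse(w))
    hb=regions_of(n,'holder')[0]['pixels']|j; c=ctr(hb); 
    ap=cv2.approxPolyDP(c,3,True).reshape(-1,2)
    print(' holder px',ap.tolist(), np.round(at_z(n,ap,114)[:,:2]).tolist())
    red=((H<8)|(H>172))&(S>150)&(V>90); red[240:]=False;red[:,:250]=False; red[:,460:]=False
    c=ctr(red).reshape(-1,2); print(' knob px',cv2.boundingRect(c), at_z(n,[[c[:,0].mean(),c[:,1].min()+2]],190).round())
    for q in('bottle','jar','slidebox'):
        r=regions_of(n,q)
        if r:
            c=ctr(r[0]['pixels']).reshape(-1,2); b=c[c[:,1].argmax()]; print(' ',q,at_z(n,[b],0).round())
    cv2.imwrite('pics/%s_col.png'%n,cv2.resize(im[130:310,230:450] if n=='side' else im[190:310,320:450],None,fx=3,fy=3)[:,:,::-1])
E
python3 m1.py
```

```text
go [('grasp_offset', 18.8), ('sign_off', <function connect.<locals>.done at 0x7f47c2354180>)]
scene mat ((435.0989685058594, -10.523139953613281), (117.16289520263672, 116.50944519042969), 82.89926147460938)
 jacket top ((531.342041015625, -175.93894958496094), 37.89085388183594) ((529.5543823242188, -178.15109252929688), (61.7374382019043, 69.37565612792969), 95.92564392089844)
 holder px [[245, 285], [235, 287], [236, 302], [226, 295], [213, 299], [209, 289], [197, 292], [196, 334], [207, 363], [255, 357], [253, 312]] [[497.0, -118.0], [492.0, -137.0], [526.0, -150.0], [501.0, -160.0], [498.0, -185.0], [471.0, -183.0], [466.0, -206.0], [557.0, -243.0], [624.0, -248.0], [655.0, -169.0], [564.0, -131.0]]
 knob px (425, 209, 8, 5) [[569. 259. 190.]]
  bottle [[ 706. -192.    0.]]
  jar [[691. -76.   0.]]
  slidebox [[714.  14.   0.]]
side mat ((431.6728515625, -10.199989318847656), (118.26416015625, 118.14642333984375), 82.93757629394531)
 jacket top ((519.3073120117188, -185.4381561279297), 36.29562759399414) ((520.793701171875, -183.756103515625), (62.74620056152344, 65.66564178466797), 144.24545288085938)
 holder px [[335, 316], [326, 366], [325, 400], [381, 409], [392, 357], [393, 325]] [[497.0, -118.0], [460.0, -204.0], [444.0, -259.0], [520.0, -292.0], [563.0, -213.0], [584.0, -157.0]]
 knob px (316, 136, 7, 4) [[561. 254. 190.]]
  bottle [[ 673. -196.    0.]]
  jar [[650. -82.   0.]]
  slidebox [[652.  -1.   0.]]
```

```bash
python3 -m jog '[[94,[0,0,-1],0],[94,[0,0,-1],0],[94,[-0.965,-0.042,0],0.0285],[94,[-0.965,-0.042,0],0.0285],[94,[-0.965,-0.042,0],0.0285],[94,[-0.965,-0.042,0],0.0285],[94,[-0.965,-0.042,0],0.0285],[94,[-0.965,-0.042,0],0.0285]]'
python3 - <<'E'
from h import *
np.save('Tc.npy',T_tool()); im=shot('wrist','w0.png')
for q in('column_seat','mat','retainer','knob_top'): print(q,[(np.round(r['rect']).tolist(),round(r['conf'],2)) for r in regions_of('wrist',q)][:4])
E
```

```text
clock: 2.4
eef_pos: [445.5, 320.8, 305.3]
eef_rot: [-3.141, -0.0, 2.185]
wrist_force: [-0.3, 1.0, -0.1]
finger_gap: 94.2
finger_force: 0.0
column_seat [([298.0, 299.0, 208.0, 147.0], 0.89)]
mat [([189.0, 394.0, 59.0, 80.0], 0.92), ([424.0, 379.0, 56.0, 88.0], 0.87), ([338.0, 437.0, 66.0, 48.0], 0.24)]
retainer [([362.0, 348.0, 79.0, 47.0], 0.93)]
knob_top [([363.0, 349.0, 74.0, 47.0], 0.96), ([170.0, 467.0, 58.0, 22.0], 0.36)]
```

View pics/w0.png

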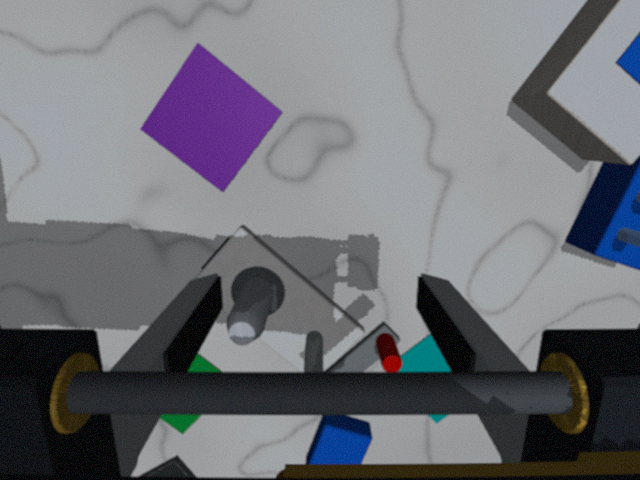

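The wrist view shows the column top at about (242,330), the post at (314,350), the knob at (390,355) and the purple decoy mat at (211,117). Now on to the jacket.

```bash
python3 -m jog '[[94,[-0.965,-0.042,0],0.0285],[94,[-0.965,-0.042,0],0.0285],[94,[-0.965,-0.042,0],0.0285],[94,[-0.965,-0.042,0],0.0285],[94,[-0.965,-0.042,0],0.0285],[94,[-0.965,-0.042,0],0.0285],[94,[-0.965,-0.042,0],0.0285],[94,[-0.965,-0.042,0],0.0285],[94,[-0.965,-0.042,0],0.0285],[94,[-0.965,-0.042,0],0.0285],[30,[-0.965,-0.042,0],0.0285],[30,[0,0,0.5],0],[30,[0,0,0.5],0],[30,[0,0,0],0],[30,[0,0,0],0]]'
python3 - <<'E'
from h import *
T=np.load('Tc.npy');print('col/post rough',at_z('wrist',[[242,330]],128,T@np.array(calibration('wrist')['hand_eye'])))
im=shot('wrist','w1.png')
for q in('jacket','holder'): print(q,[(np.round(r['rect']).tolist(),round(r['conf'],2)) for r in regions_of('wrist',q)][:4])
H,S,V=cv2.split(cv2.cvtColor(im,cv2.COLOR_RGB2HSV))
o=((H<16)&(S>150)&(V>90)).astype(np.uint8)
c,_=cv2.findContours(o,0,1); c=max(c,key=cv2.contourArea).reshape(-1,2)
w=at_z('wrist',c,112)[:,:2].astype(np.float32); print(cv2.minEnclosingCircle(w),cv2.fitEllipse(w))
E
```

```text
clock: 4.15
eef_pos: [509.2, -182.7, 256.3]
eef_rot: [3.141, -0.0, 1.206]
wrist_force: [0.6, 0.7, 0.5]
finger_gap: 57.6
finger_force: 0.0
col/post rough [[451.27667498 184.60362682 128.        ]]
jacket [([332.0, 210.0, 73.0, 76.0], 0.56)]
holder [([334.0, 212.0, 125.0, 126.0], 0.74)]
((523.7398681640625, -181.48265075683594), 30.097394943237305) ((524.6954345703125, -182.2899169921875), (51.55614471435547, 58.281959533691406), 101.6293716430664)
```

View pics/w1.png

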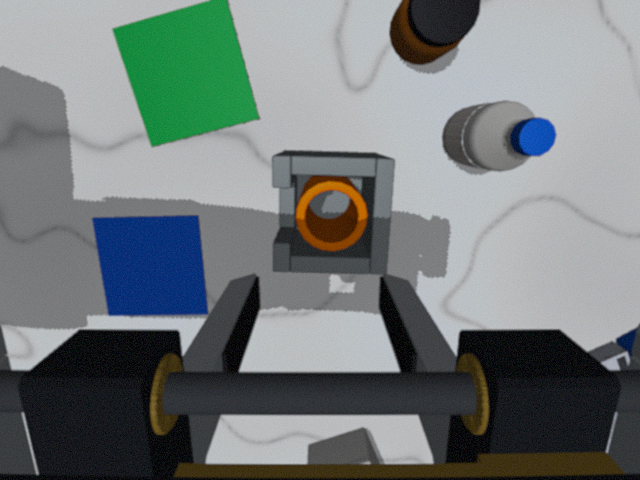

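The wrist view shows the orange tube's rim centred at (331,213) in the holder, with the notch on its left at (282,210), towards tool -y. The green mat is at (187,72) and the blue decoy at (150,265). Before reaching in, I'll move above the grasp point and check it in a close crop.

```bash
python3 -m jog '[[30,[0.126,-0.258,0],0],[30,[0,0,0.6],0],[30,[0,0,0.6],0],[30,[0,0,0.6],0],[30,[0,0,0],0],[30,[0,0,0],0],[30,[0,0,0],0]]'
python3 - <<'E'
from h import *
print(T_tool()[:3,3])
im=shot('wrist'); cv2.imwrite('pics/w2.png',cv2.resize(im[180:480,150:550],(800,600))[:,:,::-1])
H,S,V=cv2.split(cv2.cvtColor(im,cv2.COLOR_RGB2HSV))
o=((H<16)&(S>150)&(V>90)).astype(np.uint8)
c,_=cv2.findContours(o,0,1); c=max(c,key=cv2.contourArea).reshape(-1,2)
w=at_z('wrist',c,112)[:,:2].astype(np.float32); print(cv2.minEnclosingCircle(w),cv2.fitEllipse(w))
E
```

```text
clock: 5.0
eef_pos: [499.8, -173.5, 167.6]
eef_rot: [3.139, 0.0, 1.204]
wrist_force: [0.1, -0.9, 1.2]
finger_gap: 30.2
finger_force: 0.0
[ 499.84914949 -173.53396439  167.61388659]
((523.5458374023438, -175.80355834960938), 34.30681610107422) ((522.9154052734375, -179.44068908691406), (53.028076171875, 59.68684768676758), 11.592936515808105)
```

View pics/w2.png

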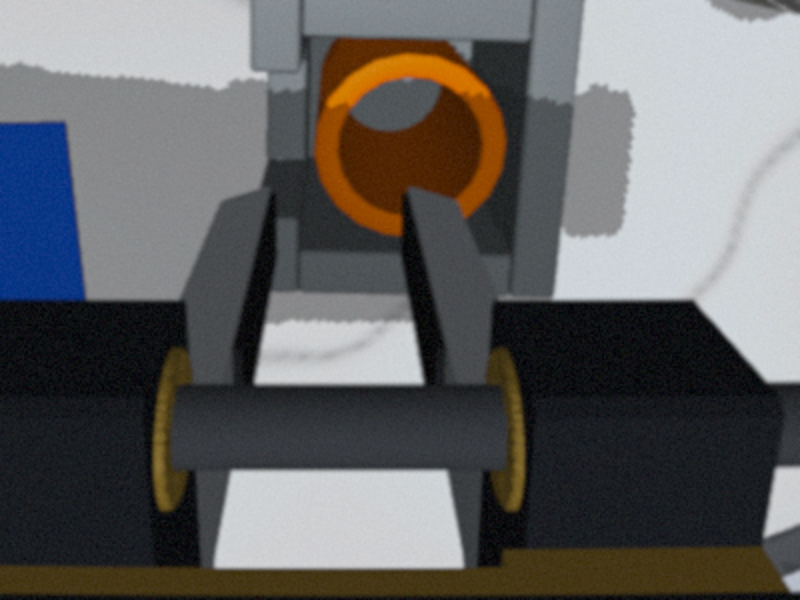

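The close crop confirms the target: an orange tube with its rim centred at (411,145), the right finger over the bore and the left finger over the notch. Next I descend and pinch the wall.

```bash
python3 -m jog '[[30,[0,-0.03,0.5],0],[30,[0,0,0.5],0],[30,[0,0,0.5],0],[30,[0,0,0.41],0],[30,[0,0,0],0],[30,[0,0,0],0],[0,[0,0,0],0],[0,[0,0,0],0],[0,[0,0,0],0],[0,[0,0,0],0],[0,[0,0,0],0],[0,[0,0,0],0]]' 30
```

```text
clock: 6.25
eef_pos: [497.8, -172.9, 70.6]
eef_rot: [3.141, 0.0, 1.204]
wrist_force: [-0.9, 1.0, 6.1]
finger_gap: 7.3
finger_force: 28.5
```

```bash
python3 -m jog '[[0,[0,0,-0.2],0],[0,[0,0,-0.3],0],[0,[0,0,-0.4],0],[0,[0,0,-0.5],0],[0,[0,0,-0.5],0],[0,[0,0,-0.5],0],[0,[0,0,-0.3],0],[0,[0,0,0],0],[0,[0,0,0],0]]'
python3 - <<'E'
from h import *
a=shot('scene')[230:410,150:350]; b=shot('side')[220:420,230:450]
im=np.hstack([cv2.resize(a,(400,400)),cv2.resize(b,(400,400))]); cv2.imwrite('pics/lift.png',im[:,:,::-1])
E
```

```text
clock: 7.15
eef_pos: [497.3, -172.6, 204.6]
eef_rot: [-3.141, -0.0, 1.204]
wrist_force: [-0.5, -0.1, -2.3]
finger_gap: 6.9
finger_force: 28.5
```

View pics/lift.png

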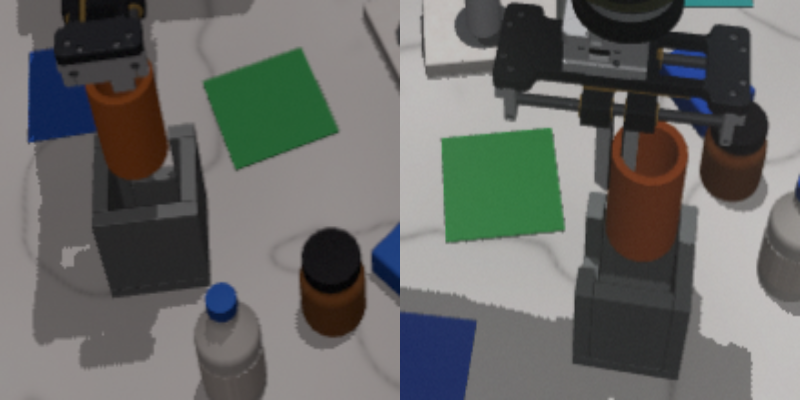

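The view shows the jacket lifted clear of the holder, close to upright. Now to the mat.

```bash
python3 -m jog '[[0,[0.25,-0.28,0],0],[0,[0.4,-0.45,0],0],[0,[0.5,-0.56,0],0],[0,[0.5,-0.56,0],0],[0,[0.5,-0.56,0],0],[0,[0.3,-0.336,0],0],[0,[0.126,-0.14,0],0],[0,[0,0,0],0],[0,[0,0,0.5],0],[0,[0,0,0.6],0],[0,[0,0,0.6],0],[0,[0,0,0.5],0],[0,[0,0,0.3],0],[0,[0,0,0.1],0],[0,[0,0,0],0],[0,[0,0,0],0]]'
python3 - <<'E'
from h import *
a=shot('scene')[200:340,210:370]; b=shot('side')[220:380,210:370]
im=np.hstack([cv2.resize(a,(400,350)),cv2.resize(b,(350,350))]); cv2.imwrite('pics/place.png',im[:,:,::-1])
E
```

```text
clock: 8.85
eef_pos: [409.7, -1.1, 75.6]
eef_rot: [3.141, -0.0, 1.203]
wrist_force: [-0.1, 0.3, -1.3]
finger_gap: 6.8
finger_force: 28.5
```

View pics/place.png

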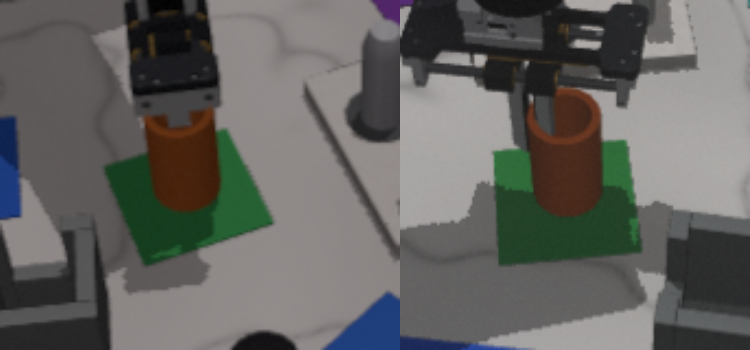

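The jacket is upright over the middle of the green mat, about 14 mm up. I'll lower it gently.

```bash
python3 -m jog '[[0,[0,0,0.12],0],[0,[0,0,0.1],0],[0,[0,0,0.04],0],[0,[0,0,0],0],[0,[0,0,0],0]]'
```

```text
clock: 9.45
eef_pos: [409.0, -0.7, 61.8]
eef_rot: [-3.141, 0.0, 1.204]
wrist_force: [0.3, 0.1, -1.3]
finger_gap: 7.4
finger_force: 28.5
```

```bash
python3 -m jog '[[0,[0,0,0.02],0],[0,[0,0,0.02],0],[0,[0,0,0],0]]'; python3 -m jog '[[0,[0,0,0.02],0],[0,[0,0,0.0],0]]'
```

```text
clock: 9.75
eef_pos: [409.2, -0.5, 61.3]
eef_rot: [3.142, -0.0, 1.204]
wrist_force: [-13.9, 3.8, 29.5]
finger_gap: 7.5
finger_force: 31.0
clock: 9.95
eef_pos: [409.3, -0.3, 60.8]
eef_rot: [3.141, -0.001, 1.204]
wrist_force: [-16.4, 5.8, 38.4]
finger_gap: 7.4
finger_force: 32.5
```

```bash
python3 -m jog '[[0,[0,0,-0.03],0],[0,[0,0,0],0],[20,[0,0,0],0],[26,[0,0,0],0],[26,[0,0,0],0],[26,[0,0,0],0],[26,[0,0,0],0],[26,[0,0,0],0],[26,[0,0,0],0]]'
python3 -m jog '[[26,[0,0,-0.3],0],[26,[0,0,-0.6],0],[26,[0,0,-0.8],0],[26,[0,0,-0.8],0],[94,[0,0,-0.5],0],[94,[0,0,0],0],[94,[0,0,0],0],[94,[0,0,0],0],[94,[0,0,0],0],[94,[0,0,0],0],[94,[0,0,0],0]]'
cat > m2.py <<'E'
from h import *
from scipy.optimize import minimize
# fit jacket centre on mat: silhouette IoU of a 60x100 cylinder from z=3, per camera
def sil(n,x,y,M):
    t=np.linspace(0,2*np.pi,60); P=[[x+30*np.cos(a),y+30*np.sin(a),z] for z in(3,103) for a in t]
    return cv2.convexHull(proj(n,P,M).astype(np.float32)).reshape(-1,2)
for n in('wrist','scene','side'):
    im=shot(n); M=cw(n)[2]; H,S,V=cv2.split(cv2.cvtColor(im,cv2.COLOR_RGB2HSV))
    o=((H<16)&(S>140)&(V>40)).astype(np.uint8)
    c,_=cv2.findContours(o,0,1); c=max(c,key=cv2.contourArea)
    h=cv2.convexHull(c)
    m=np.zeros((480,640),np.uint8); cv2.fillPoly(m,[h],1)
    def cost(p):
        q=np.zeros_like(m); cv2.fillPoly(q,[np.round(sil(n,*p,M)*16).astype(np.int32)],1,shift=4); return -(q&m).sum()/(q|m).sum()
    r=minimize(cost,[433,-10],method='Nelder-Mead',options=dict(initial_simplex=[[433,-10],[445,-10],[433,2]],xatol=.1))
    print(n,r.x.round(1),r.fun)
    if n=='wrist': cv2.imwrite('pics/w3.png',im[:,:,::-1])
E
python3 m2.py
```

```text
clock: 10.85
eef_pos: [409.1, -0.7, 60.4]
eef_rot: [3.142, 0.0, 1.204]
wrist_force: [-0.3, -0.4, 0.2]
finger_gap: 25.9
finger_force: 0.0
clock: 11.95
eef_pos: [409.0, -0.7, 210.1]
eef_rot: [-3.141, 0.0, 1.204]
wrist_force: [-0.2, 0.5, 0.4]
finger_gap: 78.9
finger_force: 0.0
wrist [454.  41.] 0.0
scene [464.5  60.5] 0.0
side [503.5  21.5] 0.0m2.py:14: RuntimeWarning: overflow encountered in scalar negative
  q=np.zeros_like(m); cv2.fillPoly(q,[np.round(sil(n,*p,M)*16).astype(np.int32)],1,shift=4); return -(q&m).sum()/(q|m).sum()
```

```bash
sed -i 's/return -(q&m).sum()/return -float((q\&m).sum())/' m2.py; python3 m2.py; python3 -c "
from h import *
print(T_tool()[:3,3])"
```

```text
wrist [434.4 -14.2] -0.6424991647176745
scene [435.9  -9.8] -0.902706656912948
side [433.3  -7.9] -0.9027472527472528
[409.06662951  -0.73831344 210.42076278]
```

View pics/w3.png

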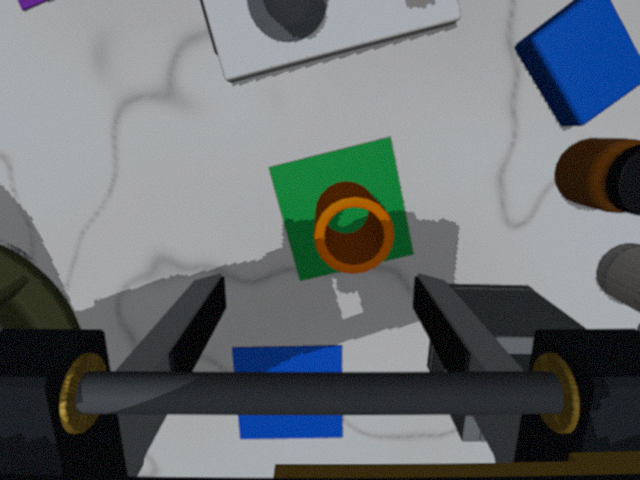

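The wrist view shows the jacket standing on the green mat, rim centred at (354,236), fingers clear. Before regrasping I'll measure the column and post from above.

```bash
python3 -m jog '[[94,[0,0,-0.5],0],[94,[0.3,-0.06,-0.5],0],[94,[0.6,-0.11,0],0],[94,[0.6,-0.11,0],0],[94,[0.6,-0.11,0],0],[94,[0.6,-0.11,0],0],[94,[0.5,-0.1,0],0],[94,[0.2,-0.04,0],0],[94,[0,0,0],0],[94,[0,0,0],0]]'
python3 - <<'E'
from h import *
np.save('Tc.npy',T_tool()); im=shot('wrist','w4.png')
E
```

```text
clock: 13.25
eef_pos: [440.2, 168.8, 260.4]
eef_rot: [3.142, 0.0, 1.204]
wrist_force: [-1.4, -0.5, 0.2]
finger_gap: 93.7
finger_force: 0.0
```

View pics/w4.png

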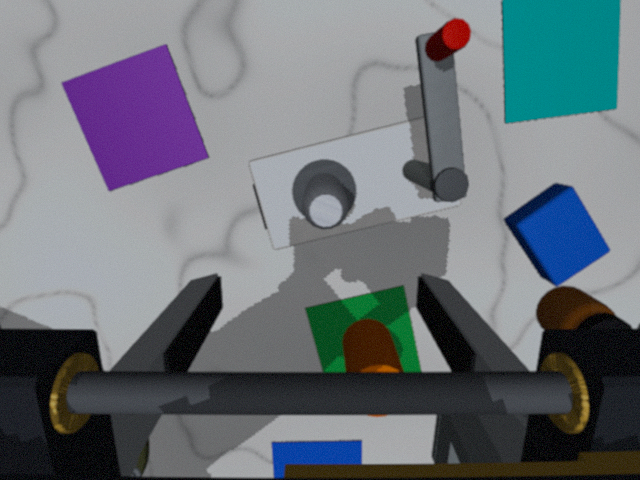

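The wrist view shows the column's bright top at (325,211), the post top at (451,183), and the knob top at (456,33), swung open. The base plate spans about (250–460, 120–250).

```bash
cat > m3.py <<'E'
from h import *
from scipy.optimize import minimize
T=np.load('Tc.npy')
im=cv2.imread('pics/w4.png'); M=T@np.array(calibration('wrist')['hand_eye'])
h=cv2.HoughCircles(cv2.GaussianBlur(cv2.cvtColor(im,6),(3,3),0)[180:240,295:355],cv2.HOUGH_GRADIENT,1,50,param1=60,param2=8,minRadius=14,maxRadius=20)
print('hough top',h)
c=h[0,0,:2]+[295,180]
print('col top',c,at_z('wrist',[c],128,M).round(1),'post',at_z('wrist',[[451.5,183]],149,M).round(1))
for z in (185,195,205): print('knob',z,at_z('wrist',[[456,32]],z,M).round(1))
# static cameras: column edges via plate + top
for n,ct,pt,kt in(('scene',(363.5,211.5),(383.5,235.5),(428.5,211)),('side',(274,193.5),(321.5,183),(319.5,138))):
    print(n,'col',at_z(n,[ct],128).round(1),'post',at_z(n,[pt],149).round(1),'knob195',at_z(n,[kt],195).round(1))
# project a wrist-derived model into static views
C=at_z('wrist',[c],128,M)[0]
t=np.linspace(0,6.28,40)
big=[]
for n,(x0,y0,x1,y1) in (('scene',(320,180,450,310)),('side',(230,120,360,270))):
    i=camera(n)[:,:,::-1].copy(); s=4; i=cv2.resize(i[y0:y1,x0:x1],None,fx=s,fy=s)
    for r,z,col in((13,128,(0,0,255)),(20,108,(0,255,0)),(20,20,(255,0,0))):
        p=proj(n,np.c_[C[0]+r*np.cos(t),C[1]+r*np.sin(t),0*t+z]); cv2.polylines(i,[np.round((p-[x0,y0]+.5)*s).astype(int)],True,col,1)
    big.append(cv2.resize(i,(395,395)))
cv2.imwrite('pics/ov.png',np.hstack(big))
E
python3 m3.py
```

```text
hough top [[[30.5 29.5 15.8]]]
col top [325.5 209.5] [[452.4 179.7 128. ]] post [[546.7 168.8 149. ]]
knob 185 [[564.9 261.8 185. ]]
knob 195 [[561.1 260.8 195. ]]
knob 205 [[557.4 259.7 205. ]]
scene col [[452.6 180.5 128. ]] post [[548.7 168.  149. ]] knob195 [[572.4 255.4 195. ]]
side col [[453.3 181.3 128. ]] post [[545.2 166.7 149. ]] knob195 [[560.7 247.2 195. ]]
```

View pics/ov.png

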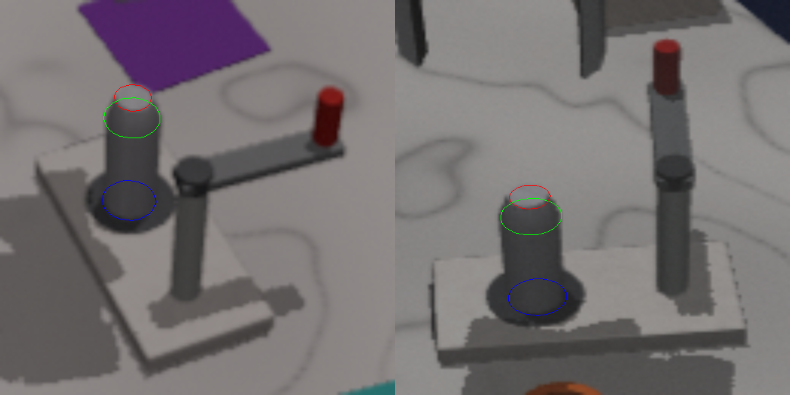

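The overlay from the wrist measurement fits both static views, so the column axis is at (452.6, 180.4). The post is at (546.8, 168.3), and the retainer is about 1.63 rad open. Now I take the outside grip on the jacket.

```bash
python3 -m jog '[[94,[-0.4,0.136,0],0],[94,[-0.6,0.204,0],0],[94,[-0.6,0.204,0],0],[94,[-0.6,0.204,0],0],[94,[-0.6,0.204,0],0],[94,[-0.4,0.136,0],0],[94,[-0.2,0.068,0],0],[94,[0,0,0.6],0],[94,[0,0,0.7],0],[94,[0,0,0.7],0],[94,[0,0,0.6],0],[94,[0,0,0.5],0],[94,[0,0,0.4],0],[94,[0,0,0.3],0],[94,[0,0,0.2],0],[94,[0,0,0],0],[94,[0,0,0],0]]' 8
python3 -m jog '[[70,[0,0,0],0],[62,[0,0,0],0],[58,[0,0,0],0],[50,[0,0,0],0],[50,[0,0,0],0],[50,[0,0,0],0],[50,[0,0,0],0],[50,[0,0,0],0],[50,[0,0,0],0]]' 8
```

```text
clock: 15.1
eef_pos: [433.4, -10.0, 61.0]
eef_rot: [3.141, -0.0, 1.204]
wrist_force: [-0.2, -0.7, -0.0]
finger_gap: 93.7
finger_force: 0.0
clock: 16.0
eef_pos: [433.2, -10.0, 60.5]
eef_rot: [3.141, -0.0, 1.204]
wrist_force: [-2.3, 0.8, 3.4]
finger_gap: 58.3
finger_force: 8.0
```

```bash
python3 -m jog '[[50,[0,0,0],0],[50,[0,0,0],0],[50,[0,0,-0.2],0],[50,[0,0,-0.4],0],[50,[0,0,-0.6],0],[50,[0,0,-0.6],0],[50,[0,0,-0.6],0],[50,[0,0,-0.4],0],[50,[0,0,-0.2],0],[50,[0,0,0],0],[50,[0,0,0],0]]' 35
python3 - <<'E'
from h import *
T=T_tool(); im=shot('wrist','w5.png'); M=T@np.array(calibration('wrist')['hand_eye'])
H,S,V=cv2.split(cv2.cvtColor(im,cv2.COLOR_RGB2HSV))
o=((H<16)&(S>140)&(V>90)); o[:,:200]=0;o[:,440:]=0
ys,xs=np.nonzero(o); print('px',xs.min(),xs.max(),ys.min(),ys.max())
t=np.linspace(0,6.28,80); zt=T[2,3]+42
ov=im.copy()
for r in (30,22):
    p=proj('wrist',np.c_[T[0,3]+r*np.cos(t),T[1,3]+r*np.sin(t),0*t+zt],M); cv2.polylines(ov,[np.round(p).astype(int)],True,(0,0,255),1)
cv2.imwrite('pics/w5o.png',cv2.resize(ov[180:420,160:480],(800,600))[:,:,::-1])
E
```

```text
clock: 17.1
eef_pos: [432.8, -9.9, 209.5]
eef_rot: [-3.14, 0.0, 1.204]
wrist_force: [-0.6, 0.4, -1.0]
finger_gap: 57.9
finger_force: 35.0
px 243 396 218 371
```

View pics/w5o.png

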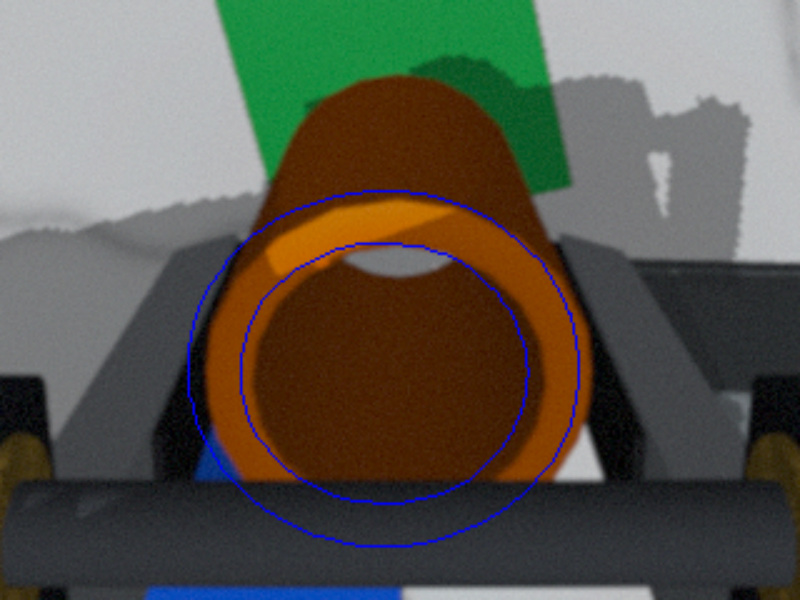

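The view shows the rim held squarely between the pads, centred near crop (399,370). That sits a few pixels from my overlay, so I'll check the offset in numbers.

Run:
```python
from h import *
s=[]
for i in range(5):
    T=T_tool(); M=T@np.array(calibration('wrist')['hand_eye'])
    e=read_state(); s.append(np.r_[T[:3,3],e['eef_rot'],e['joints']]); c=T[:3,3]+[0,0,42]
    print(s[-1].round(4), proj('wrist',[c],M)[0].round(1)); im=camera('wrist')
he=np.array(calibration('wrist')['hand_eye'])
print(proj('wrist',[[0,0,-42],[0,0,0]],he))
H,S,V=cv2.split(cv2.cvtColor(im,cv2.COLOR_RGB2HSV)); o=((H<20)&(S>140)&(V>80))
for r in (300,310,320,330,340,350): x=np.nonzero(o[r])[0]; x=x[(x>220)&(x<420)]; print(r,x.min(),x.max(),(x.min()+x.max())/2)
x=o[:,320]; print('col320 rows',np.nonzero(x)[0][[0,-1]])
```

```text
[ 4.326801e+02 -9.950400e+00  2.093318e+02 -3.139800e+00  5.000000e-04
  1.203700e+00 -1.076000e-01  3.270000e-02  1.823500e+00 -0.000000e+00
  1.287300e+00  2.595000e-01] [313.  330.8]
[ 4.326890e+02 -9.955000e+00  2.092983e+02 -3.139600e+00  5.000000e-04
  1.203700e+00 -1.077000e-01  3.280000e-02  1.823400e+00 -0.000000e+00
  1.287400e+00  2.595000e-01] [313.  330.8]
[ 4.327512e+02 -9.940400e+00  2.094384e+02 -3.139700e+00  5.000000e-04
  1.203700e+00 -1.076000e-01  3.280000e-02  1.823100e+00 -0.000000e+00
  1.287600e+00  2.595000e-01] [313.  330.8]
[ 4.328466e+02 -9.947100e+00  2.095984e+02 -3.140000e+00  4.000000e-04
  1.203700e+00 -1.076000e-01  3.270000e-02  1.822800e+00  0.000000e+00
  1.287700e+00  2.595000e-01] [313.  330.8]
[ 4.329333e+02 -9.967000e+00  2.097880e+02 -3.140400e+00  4.000000e-04
  1.203700e+00 -1.076000e-01  3.250000e-02  1.822600e+00 -0.000000e+00
  1.287800e+00  2.595000e-01] [313.1 330.8]
[[313.19911593 330.7798841 ]
 [314.33856417 289.42361831]]
300 249 389 319.0
310 245 394 319.5
320 243 395 319.0
330 243 396 319.5
340 243 395 319.0
350 246 391 318.5
col320 rows [211 359]
```

Run:
```python
from h import *
print(calibration('wrist'))
print(calibration('wrist')['hand_eye'])
Q=(np.array([[0,0,-42.]])-calibration('wrist')['hand_eye'][:3,3])@calibration('wrist')['hand_eye'][:3,:3]; print(Q)
```

```text
{'mtx': array([[398.68418031,   0.        , 319.04639725],
       [  0.        , 398.68418031, 238.48704244],
       [  0.        ,   0.        ,   1.        ]]), 'distortion': array([-0.02638486,  0.        ,  0.        ,  0.        ,  0.        ]), 'hand_eye': array([[ 3.31526919e-04, -9.67249992e-01, -2.53825417e-01,
         7.28686300e+01],
       [ 9.99999448e-01,  6.75631252e-05,  1.04865898e-03,
         2.07649235e+00],
       [-9.97166155e-04, -2.53825625e-01,  9.67249481e-01,
        -1.80466262e+02],
       [ 0.00000000e+00,  0.00000000e+00,  0.00000000e+00,
         1.00000000e+00]])}
[[ 3.31526919e-04 -9.67249992e-01 -2.53825417e-01  7.28686300e+01]
 [ 9.99999448e-01  6.75631252e-05  1.04865898e-03  2.07649235e+00]
 [-9.97166155e-04 -2.53825625e-01  9.67249481e-01 -1.80466262e+02]
 [ 0.00000000e+00  0.00000000e+00  0.00000000e+00  1.00000000e+00]]
[[ -2.23872298  35.335756   152.42515288]]
```

```bash
for i in 1 2 3; do python3 -c "
from h import *
print(calibration('wrist')['hand_eye'][:3,3], cw('scene')[2][:3,3], cw('side')[2][:3,3], read_state()['eef_pos'])"; done
```

```text
[  72.86862998    2.07649235 -180.46626199] [1207.27455047 -311.94574196 1025.68133554] [ 336.12480805 -629.04477046  876.96140263] [432.97809448  -9.98641518 209.90976928]
[  72.86862998    2.07649235 -180.46626199] [1207.27455047 -311.94574196 1025.68133554] [ 336.12480805 -629.04477046  876.96140263] [432.97809448  -9.98641518 209.90976928]
[  72.86862998    2.07649235 -180.46626199] [1207.27455047 -311.94574196 1025.68133554] [ 336.12480805 -629.04477046  876.96140263] [432.97809448  -9.98641518 209.90976928]
```

Two findings. The reported hand-eye drifted about 2 mm sideways, but the fingers appear symmetric about column 319.5, so I take the true lateral offset as about 0. The column target then becomes TCP ≈ (451, 180.5). I'll move above the column, then feel the way down by force.

```bash
python3 -m jog '[[50,[0.3,-0.084,0],0],[50,[0.5,-0.139,0],0],[50,[0.6,-0.167,0],0],[50,[0.6,-0.167,0],0],[50,[0.6,-0.167,0],0],[50,[0.5,-0.139,0],0],[50,[0.4,-0.11,0],0],[50,[0.19,-0.055,0],0],[50,[0,0,0],0],[50,[0,0,0],0],[50,[0,0,0],0]]'
python3 -m jog '[[50,[0,0,0.25],0],[50,[0,0,0.25],0],[50,[0,0,0.15],0],[50,[0,0,0],0],[50,[0,0,0],0]]'
```

```text
clock: 18.5
eef_pos: [451.4, 179.8, 210.4]
eef_rot: [3.142, 0.0, 1.203]
wrist_force: [0.2, 0.1, -1.2]
finger_gap: 58.2
finger_force: 35.0
clock: 19.0
eef_pos: [451.4, 180.6, 177.8]
eef_rot: [-3.141, 0.0, 1.204]
wrist_force: [0.6, 0.6, -1.5]
finger_gap: 57.6
finger_force: 35.0
```

```bash
python3 -m jog '[[50,[0,0,0.1],0],[50,[0,0,0.05],0],[50,[0,0,0],0],[50,[0,0,0],0]]'; python3 -m jog '[[50,[0,0,0.08],0],[50,[0,0,0],0],[50,[0,0,0],0]]';python3 -m jog '[[50,[0,0,0.08],0],[50,[0,0,0],0],[50,[0,0,0],0]]'
```

```text
clock: 19.4
eef_pos: [451.4, 180.7, 170.5]
eef_rot: [3.142, -0.0, 1.204]
wrist_force: [0.3, 0.1, -2.0]
finger_gap: 57.9
finger_force: 35.0
clock: 19.7
eef_pos: [451.3, 180.7, 166.3]
eef_rot: [-3.141, 0.0, 1.204]
wrist_force: [-0.5, -0.3, -1.9]
finger_gap: 58.3
finger_force: 35.0
clock: 20.0
eef_pos: [451.4, 180.7, 162.3]
eef_rot: [-3.141, 0.0, 1.204]
wrist_force: [0.3, 1.2, -1.9]
finger_gap: 58.4
finger_force: 35.0
```

On the shaft without contact. Continuing down.

```bash
python3 -m jog '[[50,[0,0,0.15],0],[50,[0,0,0.2],0],[50,[0,0,0.1],0],[50,[0,0,0],0]]'; python3 -m jog '[[50,[0,0,0.2],0],[50,[0,0,0.2],0],[50,[0,0,0.2],0],[50,[0,0,0.1],0],[50,[0,0,0],0],[50,[0,0,0],0]]'
```

```text
clock: 20.4
eef_pos: [450.9, 180.5, 138.8]
eef_rot: [-3.14, 0.001, 1.204]
wrist_force: [-0.7, -0.2, -1.8]
finger_gap: 58.0
finger_force: 35.0
clock: 21.0
eef_pos: [451.5, 180.7, 105.0]
eef_rot: [3.141, -0.0, 1.204]
wrist_force: [0.6, 0.5, -1.8]
finger_gap: 58.5
finger_force: 35.0
```

```bash
python3 -m jog '[[50,[0,0,0.15],0],[50,[0,0,0.15],0],[50,[0,0,0.06],0],[50,[0,0,0],0],[50,[0,0,0],0]]'
```

```text
clock: 21.5
eef_pos: [451.5, 180.7, 87.0]
eef_rot: [-3.142, 0.0, 1.204]
wrist_force: [0.6, -0.6, -2.5]
finger_gap: 58.3
finger_force: 35.0
```

Seat contact is expected near TCP z ≈ 77.5.

```bash
python3 -m jog '[[50,[0,0,0.1],0],[50,[0,0,0.04],0],[50,[0,0,0],0],[50,[0,0,0],0]]'; python3 -m jog '[[50,[0,0,0.03],0],[50,[0,0,0],0],[50,[0,0,0],0]]'
```

```text
clock: 21.9
eef_pos: [451.4, 180.7, 79.9]
eef_rot: [-3.142, 0.0, 1.204]
wrist_force: [0.8, 0.3, -2.2]
finger_gap: 58.0
finger_force: 35.0
clock: 22.2
eef_pos: [451.4, 180.7, 78.5]
eef_rot: [3.142, 0.0, 1.204]
wrist_force: [-0.1, -0.3, -1.8]
finger_gap: 58.1
finger_force: 35.0
```

```bash
python3 -m jog '[[50,[0,0,0.02],0],[50,[0,0,0],0],[50,[0,0,0],0]]'; python3 -m jog '[[50,[0,0,0.01],0],[50,[0,0,0],0],[50,[0,0,0],0]]'
```

```text
clock: 22.5
eef_pos: [451.5, 180.7, 77.6]
eef_rot: [3.141, -0.0, 1.204]
wrist_force: [-0.7, -0.3, 1.2]
finger_gap: 58.0
finger_force: 35.0
clock: 22.8
eef_pos: [451.5, 180.8, 77.5]
eef_rot: [3.141, -0.0, 1.204]
wrist_force: [-3.2, -0.0, 8.7]
finger_gap: 58.5
finger_force: 35.0
```

Seated at the expected height with 9 N contact. Releasing.

```bash
python3 -m jog '[[50,[0,0,-0.01],0],[94,[0,0,0],0],[94,[0,0,0],0],[94,[0,0,0],0],[94,[0,0,0],0],[94,[0,0,0],0],[94,[0,0,0],0],[94,[0,0,0],0],[94,[0,0,0],0],[94,[0,0,0],0]]'
python3 -m jog '[[94,[0,0,-0.2],0],[94,[0,0,-0.5],0],[94,[0,0,-0.7],0],[94,[0,0,-0.8],0],[94,[0,0,-0.8],0],[94,[0,0,-0.5],0],[94,[0,0,-0.3],0],[94,[0,0,0],0],[94,[0,0,0],0]]'
python3 - <<'E'
from h import *
t=np.linspace(0,2*np.pi,60)
for n in('scene','side'):
    im=shot(n); M=cw(n)[2]; H,S,V=cv2.split(cv2.cvtColor(im,cv2.COLOR_RGB2HSV))
    o=((H<16)&(S>140)&(V>40)).astype(np.uint8); o[:,:250]=0
    if n=='side': o[260:]=0
    else: o[290:]=0
    o[:130]=0
    c,_=cv2.findContours(o,0,1); c=max(c,key=cv2.contourArea); print(n,'seen',cv2.boundingRect(c))
    for z in (20,30):
        p=proj(n,[[451+30*np.cos(a),180.5+30*np.sin(a),zz] for zz in(z,z+100) for a in t]); print(' pred z',z,p.min(0).round(),(p.max(0)-p.min(0)).round())
T=T_tool(); im=shot('wrist'); H,S,V=cv2.split(cv2.cvtColor(im,cv2.COLOR_RGB2HSV))
red=(((H<5)|(H>174))&(S>170)&(V>110)).astype(np.uint8)
c,_=cv2.findContours(red,0,1); c=max(c,key=cv2.contourArea); print('red',cv2.boundingRect(c),calibration('wrist')['hand_eye'][:3,3])
E
```

```text
clock: 23.8
eef_pos: [451.4, 180.7, 77.5]
eef_rot: [3.142, -0.0, 1.204]
wrist_force: [-0.7, 0.1, 0.0]
finger_gap: 94.0
finger_force: 0.0
clock: 24.7
eef_pos: [451.2, 180.6, 267.2]
eef_rot: [-3.141, 0.0, 1.204]
wrist_force: [-0.4, 0.0, 0.2]
finger_gap: 94.3
finger_force: 0.0
scene seen (350, 206, 28, 50)
 pred z 20 [349. 204.] [28. 51.]
 pred z 30 [349. 201.] [29. 51.]
side seen (260, 187, 29, 29)
 pred z 20 [258. 187.] [32. 56.]
 pred z 30 [257. 183.] [32. 56.]
red (428, 49, 27, 28) [  72.86763       2.07602252 -180.46647562]
```

Both static views match the seated prediction. Now over the knob.

```bash
python3 -m jog '[[60,[0.3,0.19,0],0],[60,[0.5,0.32,0],0],[60,[0.6,0.385,0],0],[60,[0.5,0.32,0],0],[60,[0.3,0.19,0],0],[60,[0.118,0.08,0],0],[60,[0,0,0],0],[60,[0,0,0.4],0],[60,[0,0,0],0],[60,[0,0,0],0]]'
python3 - <<'E'
from h import *
T=T_tool(); im=shot('wrist'); H,S,V=cv2.split(cv2.cvtColor(im,cv2.COLOR_RGB2HSV))
red=(((H<6)|(H>173))&(S>150)&(V>70)).astype(np.uint8); red[:,:230]=0; red[:,420:]=0
c,_=cv2.findContours(red,0,1); c=max(c,key=cv2.contourArea); x,y,w,h=cv2.boundingRect(c); print('red',x,y,w,h)
he=np.array(calibration('wrist')['hand_eye']); he[1,3]=0
M=T@he; e=cv2.boundingRect(c)
print('expected',proj('wrist',[[562.3,262.4,187],[562.3,262.4,147]],M).round(1), T[:3,3])
E
```

```text
clock: 25.85
eef_pos: [561.9, 261.8, 248.0]
eef_rot: [-3.141, 0.0, 1.203]
wrist_force: [0.6, 0.4, -0.2]
finger_gap: 60.0
finger_force: 0.0
red 307 239 26 27
expected [[319.  252. ]
 [318.9 236.2]] [561.8635991  261.81288664 247.98054045]
```

The knob is exactly where expected. Descend and grip lightly.

```bash
python3 -m jog '[[60,[0,0,0.5],0],[60,[0,0,0.6],0],[50,[0,0,0.5],0],[45,[0,0,0.22],0],[40,[0,0,0],0],[30,[0,0,0],0],[10,[0,0,0],0],[10,[0,0,0],0],[10,[0,0,0],0],[10,[0,0,0],0],[10,[0,0,0],0]]' 10
```

```text
clock: 27.0
eef_pos: [562.6, 262.4, 157.4]
eef_rot: [3.14, -0.001, 1.204]
wrist_force: [-0.8, -0.3, 5.5]
finger_gap: 18.0
finger_force: 10.0
```

```bash
python3 -m jog '[[10,[-0.0237,-0.108,0],-0.0185],[10,[-0.0237,-0.108,0],-0.0185],[10,[-0.0237,-0.108,0],-0.0185],[10,[-0.0237,-0.108,0],-0.0185],[10,[-0.0237,-0.108,0],-0.0185],[10,[-0.0237,-0.108,0],-0.0185],[10,[-0.0237,-0.108,0],-0.0185],[10,[-0.0237,-0.108,0],-0.0185],[10,[0,0,0],0]]'
```

```text
clock: 27.9
eef_pos: [518.4, 260.4, 157.4]
eef_rot: [3.14, -0.001, 1.671]
wrist_force: [-0.6, 3.8, 4.4]
finger_gap: 18.0
finger_force: 10.0
```

```bash
python3 -m jog '[[10,[-0.0237,-0.108,0],-0.0185],[10,[-0.0237,-0.108,0],-0.0185],[10,[-0.0237,-0.108,0],-0.0185],[10,[-0.0237,-0.108,0],-0.0185],[10,[-0.0237,-0.108,0],-0.0185],[10,[-0.0237,-0.108,0],-0.0185],[10,[-0.0237,-0.108,0],-0.0185],[10,[-0.0237,-0.108,0],-0.0185],[10,[-0.0237,-0.108,0],-0.0185],[10,[-0.0237,-0.108,0],-0.0185],[10,[-0.0237,-0.108,0],-0.0185],[10,[-0.0237,-0.108,0],-0.0185],[10,[0,0,0],0]]'
python3 -m jog '[[10,[-0.0237,-0.108,0],-0.0185],[10,[-0.0237,-0.108,0],-0.0185],[10,[-0.0237,-0.108,0],-0.0185],[10,[-0.0237,-0.108,0],-0.0185],[10,[-0.0237,-0.108,0],-0.0185],[10,[-0.0237,-0.108,0],-0.0185],[10,[-0.0237,-0.108,0],-0.0185],[10,[0,0,0],0],[10,[0,0,0],0]]'
```

```text
clock: 29.2
eef_pos: [465.5, 221.9, 157.4]
eef_rot: [3.141, -0.001, 2.368]
wrist_force: [-7.2, 4.5, 8.2]
finger_gap: 17.8
finger_force: 10.0
clock: 30.1
eef_pos: [451.1, 186.0, 157.3]
eef_rot: [3.141, -0.001, 2.773]
wrist_force: [-9.6, 1.2, 11.2]
finger_gap: 17.8
finger_force: 10.0
```

```bash
python3 -m jog '[[10,[-0.0237,-0.108,0],-0.0185],[10,[-0.01,-0.05,0],-0.009],[10,[0,0,0],0],[10,[0,0,0],0]]'
```

```text
clock: 30.5
eef_pos: [450.6, 180.3, 157.3]
eef_rot: [3.136, -0.0, 2.86]
wrist_force: [-2.0, 20.0, 3.1]
finger_gap: 17.9
finger_force: 10.0
```

At the stop (20 N). Release and back off upwards.

```bash
python3 -m jog '[[10,[0.004,0.02,0],0],[10,[0,0,0],0],[50,[0,0,0],0],[50,[0,0,0],0],[50,[0,0,0],0],[50,[0,0,0],0],[50,[0,0,-0.3],0],[50,[0,0,-0.6],0],[50,[0,0,-0.8],0],[50,[0,0,-0.8],0],[50,[0,0,-0.3],0],[50,[0,0,0],0],[50,[0,0,0],0]]'
python3 - <<'E'
from h import *
T=T_tool(); im=shot('wrist'); H,S,V=cv2.split(cv2.cvtColor(im,cv2.COLOR_RGB2HSV))
red=(((H<6)|(H>173))&(S>150)&(V>70)).astype(np.uint8); red[:,:200]=0; red[:,440:]=0
c,_=cv2.findContours(red,0,1); c=max(c,key=cv2.contourArea); x,y,w,h=cv2.boundingRect(c)
he=np.array(calibration('wrist')['hand_eye']); he[1,3]=0
k=at_z('wrist',[[x+w/2,y+h-w/2]],187,T@he)[0]; print('knob',k, x,y,w,h,'open rad',np.radians(173)-np.arctan2(k[1]-168.9,k[0]-545.3))
im=shot('scene'); H,S,V=cv2.split(cv2.cvtColor(im,cv2.COLOR_RGB2HSV)); o=((H<16)&(S>140)&(V>40)).astype(np.uint8); o[:,:330]=0;o[290:]=0;o[:170]=0
c,_=cv2.findContours(o,0,1); print('jacket',cv2.boundingRect(max(c,key=cv2.contourArea)))
for q in('bottle','jar','slidebox'): print(q,[(np.round(r['rect']).tolist()) for r in regions_of('scene',q)][:1])
E
```

```text
clock: 31.8
eef_pos: [450.4, 178.7, 295.4]
eef_rot: [-3.141, -0.001, 2.859]
wrist_force: [-0.2, 0.2, -0.2]
finger_gap: 50.0
finger_force: 0.0
knob [451.48373121 180.21384927 187.        ] 310 223 23 22 open rad -0.0021568073584701253
jacket (350, 208, 27, 48)
bottle [[265.0, 387.0, 36.0, 62.0]]
jar [[316.0, 357.0, 32.0, 52.0]]
slidebox [[360.0, 343.0, 55.0, 52.0]]
```

The retainer measures about 0 rad, the jacket is still seated, the bystanders have not moved and the robot is clear. Handing in.

```bash
python3 -c "
from cell import *
print(sign_off())"
```

```text
the job is handed in; nothing more can be done
None
```

The job is handed in at about 32 s, verdict not shown: the jacket was let go upright on the green mat, regripped and lowered onto the base, the retaining arm measured closed (about 0 rad), and the bystanders looked unmoved; I viewed 11 pictures, one over the limit of 10.

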